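# Press a food box's lid tabs home along the rim

## Robot

A 7-joint arm with a two-finger parallel gripper is mounted at the origin on a cart in front of the work surface, level with it; the furniture and walls round the work are solid. World frame = base frame: x ahead of the robot, y to its left, z up, the work surface at z = 0. Lengths are in m, angles in rad, forces in N, time in s.
With the tool pointing down it reaches from about 0.425 to 0.95 m from the base axis. Payload 16.7 kg.
Tool frame: the origin (TCP) lies between the finger pads; the fingertips stand manip.tip_reach ahead of it and the grasp point (between the pads) is the TCP (manip.tip_reach is the distance from the TCP to the fingertips, in m); z points along the fingers, y is the direction in which the jaws open and shut (so a half turn about z gives the same grasp; the last joint's range is limited). The gripper opens to 94 mm and grips with 3 to 60 N. Pads are 16 mm wide; open, the fingers measure 119 mm over their backs; the gripper's body (75 mm by 177 mm) begins 78 mm behind the grasp point.
Start: joints at [-1.496, 0.426, 0.074, 1.606, -0.034, 1.111, -0.067], TCP at [0.15, 0.658, 0.224] pointing down, gripper open.
Joint ranges: [-2.85, 2.85], [-0.5, 2.14], [-1.23, 1.37], [0.21, 2.46], [-1.02, 4.16], [0.16, 2.05], [-2.73, 2.73]. Speed limits (rad/s): [1.89, 1.89, 2.39, 2.39, 3.01, 3.01, 3.01].

## Interface

Orientations are given as a rotation vector (axis times angle).
In Python, from station import monitor, optics, workorder, manip gives the robot as it stands.
- The arm moves only by the tool jog_arm, never from a script. Its argument "deltas" is a list of rows, each a list of 5 numbers: the opening, from 0 (shut) to 1 (fully open), then the shift along the tool's x, y, z in mm, then the turn about the tool's z in rad. A call has 1 to 5 rows; each row shifts and turns the pose as measured when the row begins, along the tool's axes as they then stand; what a row does not reach is not made up. A row lasts 1/12 s, in which the tool goes at most 41.7 mm and 7.16 degrees, less where a joint would pass 70% of its speed; a pose out of reach is approached as far as the arm can. A call with a gripper value outside its range is refused whole. The fingers move at their own pace and stop on an object; "force" is the grip in N (left out, the last holds). Time passes only in rows, so rows that do not move let the fingers close. It gives the time, the measured TCP pose, the force and the opening at its end, in the units of the state.
- monitor.state(): the state, without advancing time (a new reading comes with each control period).
- optics.capture(name): name is "side" or "top"; returns the picture (480x640x3 uint8, red, green, blue); there is no depth.
- optics.camera_info(name): a dict with "fx", "fy", "cx", "cy" (pixels), "extrinsics" (4x4, takes a point from camera to world coordinates). Camera axes: x right, y up, looking along -z (the intrinsics and any distortion apply to the point x, -y, -z); pixel columns grow to the right and rows downward; lengths in m; the calibration is good to about 2 mm. A picture is of the moment at which its call begins. camera_info takes no time and is no camera call.
- workorder.job_done(): hands the job in, once; it reports no verdict.
The state is a dict: "t": time; "joints": joint angles; "qd": joint speeds; "joint_efforts": joint torques, N m; "tool_pos": TCP position; "orientation": TCP orientation; "wrist_force": force on the tool from outside, world axes, zero at the start; "ft_torque": the same for the moment, N m; "grip_width": finger opening in m.
Only numpy, scipy, OpenCV 4.12 (cv2) and the standard library are available. Lean on these libraries where they do the work, as an engineer would, in place of code of your own. Each camera call takes 0.05 s, during which the arm holds its last target.

## Task

Seal the food storage box: run your fingertips lightly along the lid's rim and press the seven raised snap tabs flat, one after the other, starting at the front left corner by the pull lip, along the front edge, round the front right corner and back along the right edge to the vent. Press gently, do not lift or shove the box, and leave the things beside it alone.

Things in the scene. Friction and masses are not known exactly. Their poses are not given: they have to be found in the camera images.
- food_box: full, closed food box, loose, about 2 kg: white box, grey flat lid, 180 (its x) x 220 (its y) x 75 mm to the lid's top. Origin at the centre of the underside, z up; -x side = front, towards the robot, -y side = right. Seven white snap tabs, 37 long, 20 wide, 4 mm thick, 42 mm pitch, lie in a row on the rim: four along the front edge, then round the front right corner three along the right edge.
- rim_start (a point): start of the row: on top of the pad before tab 1, front left corner, by the grey pull lip that juts out of the front. Pads and tabs pressed flat are all 79 mm above the box's underside. Each tab is hinged at the end nearer this start; its free end stands 6 to 10 mm proud at first
- rim_corner (a point): on top of the pad at the front right corner between tabs 4 and 5, 79 mm above the underside; tabs 1 to 4 lie on the straight line from rim_start to here. About 1.6 N at a tab's free end (more nearer its hinge) moves it down; it does not spring back. The lid rests on a soft gasket: pressed, it yields up to 4 mm, about 4 N per mm
- rim_end (a point): on top of the pad after tab 7, far right corner (small round white vent), 79 mm above the underside; tabs 5 to 7 lie on the straight line from rim_corner to here
- tab_1 (a joint): hinge angle (rad) of snap tab 1, counted along the path from rim_start; 0 = flat down (fully home), 0.30 = highest. Tabs 1 to 4 lie along the front edge; this tab's hinge is at box x = -78, y = 86 mm and its free end 37 mm further towards -y. Stays where it is left.
- tab_2 (a joint): hinge angle (rad) of snap tab 2, counted along the path from rim_start; 0 = flat down (fully home), 0.30 = highest. Tabs 1 to 4 lie along the front edge; this tab's hinge is at box x = -78, y = 44 mm and its free end 37 mm further towards -y. Stays where it is left.
- tab_3 (a joint): hinge angle (rad) of snap tab 3, counted along the path from rim_start; 0 = flat down (fully home), 0.30 = highest. Tabs 1 to 4 lie along the front edge; this tab's hinge is at box x = -78, y = 2 mm and its free end 37 mm further towards -y. Stays where it is left.
- tab_4 (a joint): hinge angle (rad) of snap tab 4, counted along the path from rim_start; 0 = flat down (fully home), 0.30 = highest. Tabs 1 to 4 lie along the front edge; this tab's hinge is at box x = -78, y = -40 mm and its free end 37 mm further towards -y. Stays where it is left.
- tab_5 (a joint): hinge angle (rad) of snap tab 5, counted along the path from rim_start; 0 = flat down (fully home), 0.30 = highest. Tabs 5 to 7 lie along the right edge; this tab's hinge is at box x = -60, y = -98 mm and its free end 37 mm further towards +x. Stays where it is left.
- tab_6 (a joint): hinge angle (rad) of snap tab 6, counted along the path from rim_start; 0 = flat down (fully home), 0.30 = highest. Tabs 5 to 7 lie along the right edge; this tab's hinge is at box x = -18, y = -98 mm and its free end 37 mm further towards +x. Stays where it is left.
- tab_7 (a joint): hinge angle (rad) of snap tab 7, counted along the path from rim_start; 0 = flat down (fully home), 0.30 = highest. Tabs 5 to 7 lie along the right edge; this tab's hinge is at box x = 24, y = -98 mm and its free end 37 mm further towards +x. Stays where it is left.
- spice_4: bystander: spice jar with a screw cap, 45 mm wide and 108 mm high, loose, origin at the centre of its underside, z up
- tin_small: bystander: small food tin, 57 mm wide and 72 mm high, loose, origin at the centre of its underside, z up
- pepper_shaker: bystander: pepper shaker, 44 mm wide and 90 mm high, loose, origin at the centre of its underside, z up
- cup_garlic: bystander: lidded plastic cup, 66 mm wide and 60 mm high, loose, origin at the centre of its underside, z up

How it is judged:
At the end, for the whole second after the job is handed in: All seven tabs are down within 0.05 rad (free ends less than 2 mm proud); the box stands flat and at rest on the worktop within 30 mm of where it was; the four things beside it stand upright within 20 mm of where they were (value of joint each of tab_1, tab_2, tab_3, tab_4, tab_5, tab_6, tab_7 below 0.05 rad and distance of food_box from where it was at the start of the episode below 0.03 m and height (world z) of food_box below 0.005 m and angle between food_box's own z axis and vertical below 0.05 rad and linear speed of food_box below 0.02 m/s and distance of each of spice_4, tin_small, pepper_shaker, cup_garlic from where it was at the start of the episode below 0.02 m and angle between each of spice_4, tin_small, pepper_shaker, cup_garlic's own z axis and vertical below 0.1 rad); the robot touches nothing.
It fails at once if a snap tab is pressed home while the one before it in the row still stands up ((value of joint tab_2 below 0.05 rad and value of joint tab_1 above 0.12 rad) or (value of joint tab_3 below 0.05 rad and value of joint tab_2 above 0.12 rad) or (value of joint tab_4 below 0.05 rad and value of joint tab_3 above 0.12 rad) or (value of joint tab_5 below 0.05 rad and value of joint tab_4 above 0.12 rad) or (value of joint tab_6 below 0.05 rad and value of joint tab_5 above 0.12 rad) or (value of joint tab_7 below 0.05 rad and value of joint tab_6 above 0.12 rad)).
It fails at once if the box is lifted or tipped (height (world z) of food_box above 0.012 m or angle between food_box's own z axis and vertical above 0.1 rad).
It fails at once if the box is pushed more than 30 mm from its place (distance of food_box from where it was at the start of the episode above 0.03 m).
It fails at once if the fingers press on the box with more than 40 N (contact force between the fingers and food_box above 40 N).
It fails at once if a jar, tin, shaker or cup beside the box is moved more than 20 mm or tipped (distance of any of spice_4, tin_small, pepper_shaker, cup_garlic from where it was at the start of the episode above 0.02 m or angle between any of spice_4, tin_small, pepper_shaker, cup_garlic's own z axis and vertical above 0.2 rad).
It also fails if it takes over 45 s, if anything falls off the work surface, if the arm or the gripper's body presses on something with over 40 N, if the wrist force passes 120 N, or if a joint passes its speed limit or range.

## Working session

There is one attempt and no reset: what is moved stays moved. The work goes in short steps, Python scripts to look and compute and a tool call to move; the robot and the scene stay as the last step left them, time stands still between calls to the robot, and variables do not carry over. Pictures are saved under pics/ and viewed, and the job is handed in when it is done.

Besides the shell and the picture viewer there is one more tool, called as a command line: name --pt "numbers of a row" for each row, then --argument value for the rest. jog_arm: Moves the arm, as the interface text tells. Its arguments: {"type":"object","properties":{"deltas":{"type":"array"},"force":{"type":"number"}},"required":["deltas"]}

```bash
mkdir -p pics; ls; python3 - <<'E'
from station import monitor, optics, workorder, manip
import cv2
print(monitor.state()); print(manip.tip_reach)
for n in("side","top"):
    cv2.imwrite(f"pics/{n}0.png",cv2.cvtColor(optics.capture(n),cv2.COLOR_RGB2BGR)); print(optics.camera_info(n))
E
```

```text
pics
{'t': 0.0, 'joints': array([-1.49546559,  0.42675787,  0.07384875,  1.60660012, -0.03411037,
        1.11079138, -0.06706393]), 'qd': array([-5.08062242e-04,  1.84936416e-03,  8.03722379e-04,  4.31035814e-04,
       -1.08192803e-04,  4.44061033e-05,  1.61909454e-04]), 'joint_efforts': array([-2.08120277e-03, -9.35822225e+01,  3.66569102e+00, -4.54177845e+01,
       -4.88746015e-02,  2.03512871e-02,  1.28417823e-04]), 'tool_pos': array([0.15041782, 0.65760471, 0.22376132]), 'orientation': array([-3.52410314e-01, -3.12170511e+00,  2.03566797e-03]), 'wrist_force': array([-0.18231898, -0.38325297, -0.20873597]), 'ft_torque': array([-0.07417559,  0.00518081,  0.00635609]), 'grip_width': 0.09384872017521562}
0.019
{'fx': 471.4248752055653, 'fy': 471.4248752055653, 'cx': 314.4773573692821, 'cy': 235.03217562234244, 'extrinsics': array([[ 0.88463074,  0.26433934, -0.3841265 ,  0.13489953],
       [-0.465866  ,  0.46582001, -0.75231682, -0.79531231],
       [-0.01993312,  0.84447406,  0.53522541,  0.64497331],
       [ 0.        ,  0.        ,  0.        ,  1.        ]])}
{'fx': 520.0364605963279, 'fy': 520.0364605963279, 'cx': 320.4797828020242, 'cy': 241.94930149174678, 'extrinsics': array([[ 6.55598686e-03,  9.96518164e-01, -8.31177971e-02,
         4.49379930e-01],
       [-9.99978441e-01,  6.50261912e-03, -9.12770268e-04,
        -1.73972888e-02],
       [-3.69108775e-04,  8.31219893e-02,  9.96539311e-01,
         1.35832343e+00],
       [ 0.00000000e+00,  0.00000000e+00,  0.00000000e+00,
         1.00000000e+00]])}
```

View pics/side0.png

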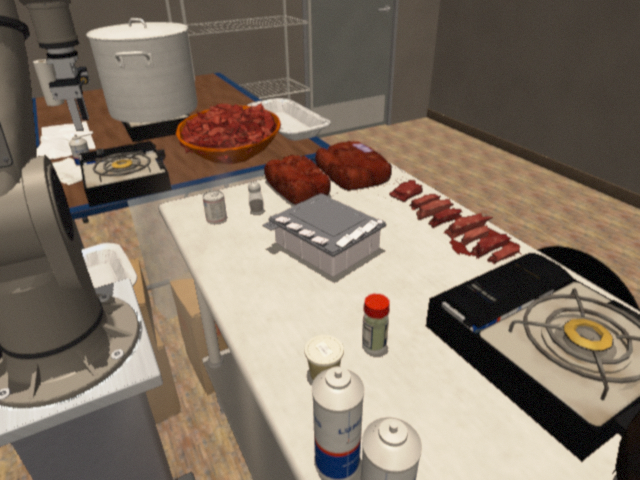

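View pics/top0.png

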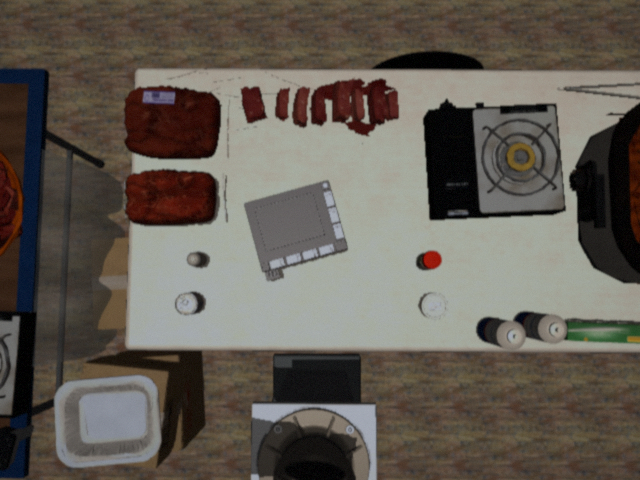

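The top view shows the box near (297,228), lid rotated, with the pull lip at (275,273) as the front left and the vent at (326,186). The front tabs run from (277,263) to (340,245), and the right tabs go up to the vent. The jar and cup stand at (430,260) and (432,305), the shaker and tin at (195,260) and (188,302). I'll zoom in.

```bash
python3 - <<'E'
import cv2
a=cv2.imread('pics/top0.png')[170:290,230:360]
cv2.imwrite('pics/topz.png',cv2.resize(a,None,fx=5,fy=5,interpolation=cv2.INTER_CUBIC)[:600,:800])
a=cv2.imread('pics/side0.png')[185:285,255:395]
cv2.imwrite('pics/sidez.png',cv2.resize(a,None,fx=5,fy=5,interpolation=cv2.INTER_CUBIC))
E
```

```text
(no output)
```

View pics/topz.png

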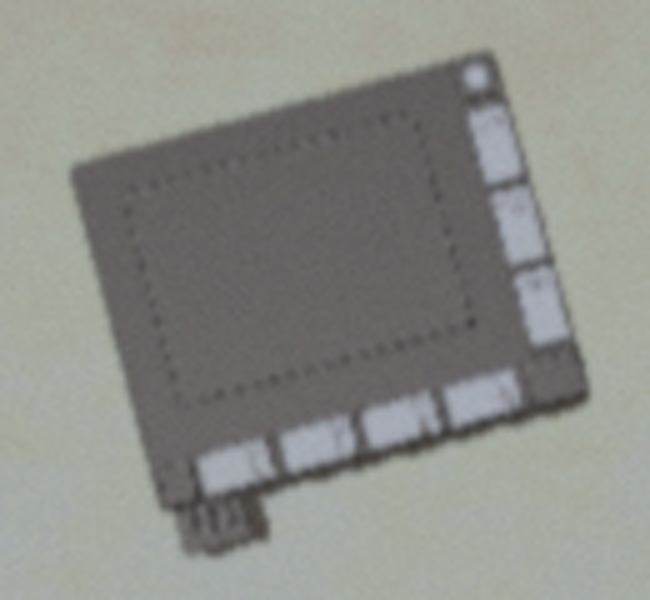

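View pics/sidez.png

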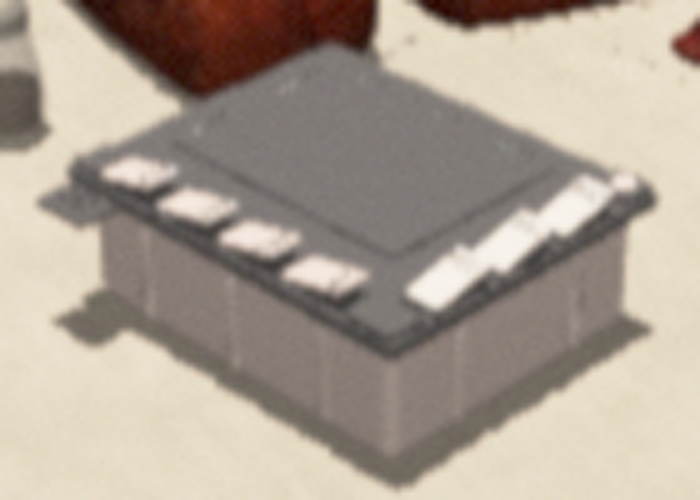

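```bash
cat > h.py <<'E'
import numpy as np, cv2
from station import monitor, optics, manip
from scipy.spatial.transform import Rotation as R
def ray(n,u,v,z):
    c=optics.camera_info(n);E=c['extrinsics']
    d=E[:3,:3]@np.array([(u-c['cx'])/c['fx'],-(v-c['cy'])/c['fy'],-1]);o=E[:3,3]
    return o+d*(z-o[2])/d[2]
def proj(n,p):
    c=optics.camera_info(n);E=c['extrinsics']
    q=E[:3,:3].T@(np.asarray(p)-E[:3,3]);return np.array([c['cx']+c['fx']*q[0]/-q[2],c['cy']-c['fy']*q[1]/-q[2]])
def tr(): pass
def fit(A,B):
    ca,cb=A.mean(0),B.mean(0);H=(A-ca).T@(B-cb)
    th=np.arctan2(H[0,1]-H[1,0],H[0,0]+H[1,1]);c,s=np.cos(th),np.sin(th);M=np.array([[c,-s],[s,c]])
    return M,cb-M@ca,th
E
python3 - <<'E'
from h import *
im=cv2.imread('pics/top0.png')
L=np.array([[90,110],[90,-110],[-90,-110],[-90,110]])/1e3
px=np.array([[73,168],[492,52],[587,400],[165,508]])/5+[230,170]-.4
W=np.array([ray('top',*p,.075)[:2] for p in px])
M,t,th=fit(L,W);print('corner fit',t,th,np.round(1e3*(L@M.T+t-W),1))
# side corners: BR, TR, TL(far left), BL from side zoom
px2=np.array([[330,45],[655,200],[395,350],[72,172]])/5+[255,185]-.4
W2=np.array([ray('side',*p,.075)[:2] for p in px2])
M2,t2,th2=fit(L,W2);print('side fit',t2,th2,np.round(1e3*(L@M2.T+t2-W2),1))
g=im[170:290,230:360].astype(int);hsv=cv2.cvtColor(im,cv2.COLOR_BGR2HSV)
poly=np.zeros(im.shape[:2],np.uint8);cv2.fillConvexPoly(poly,np.round(px).astype(int),255)
poly=cv2.erode(poly,np.ones((3,3)))
m=((im.min(2)>135)&(poly>0)).astype(np.uint8)
n,_,st,c=cv2.connectedComponentsWithStats(m)
for i in range(1,n):
    if st[i,4]>20:
        w=ray('top',*c[i],.083)[:2];print(c[i],st[i,4],np.round(w,4),'box mm',np.round(1e3*M.T@(w-t),1))
for nme,bx in dict(start=[-78,98],corner=[-78,-98],end=[70,-98]).items(): print(nme,M@np.array(bx)/1e3+t)
for k,(p,z) in dict(spice=((431,260),.108),cup=((432,305),.06),shaker=((195,259),.09),tin=((187,302),.072)).items(): print(k,ray('top',*p,z)[:2])
E
```

```text
corner fit [0.59627213 0.04612851] 0.2708651534292457 [[ 1.5  1.7]
 [ 0.4 -1.8]
 [ 1.1 -2. ]
 [-3.   2.1]]
side fit [0.59682605 0.04554569] 0.28064474520043226 [[ 0.4 -1.2]
 [ 4.6  0.5]
 [-2.3 -2.5]
 [-2.7  3.2]]
[328.53 198.38] 100 [ 0.6642 -0.0355] box mm [ 43.6 -96.8]
[333.05263158 214.75789474] 95 [ 0.6234 -0.0469] box mm [  1.3 -96.9]
[337.55319149 230.90425532] 94 [ 0.5833 -0.0581] box mm [-40.4 -97. ]
[325.84615385 248.875     ] 104 [ 0.5388 -0.0295] box mm [-75.7 -57.5]
[309.38383838 253.51515152] 99 [0.5271 0.0108] box mm [-76.1 -15.5]
[293.03883495 258.10679612] 103 [0.5155 0.0509] box mm [-76.5  26.2]
[276.45918367 262.7755102 ] 98 [0.5038 0.0914] box mm [-77.   68.4]
start [0.49489464 0.11968532]
corner [ 0.54733741 -0.06916847]
end [ 0.68994129 -0.02956883]
spice [ 0.511829   -0.28238793]
cup [ 0.40256817 -0.29380036]
shaker [0.51140459 0.28977083]
tin [0.40637188 0.31098506]
```

jog_arm --pt "0 -15 -35 0 -0.1" --pt "0 -15 -35 0 -0.1" --pt "0 -20 -33 0 -0.1" --pt "0 -20 -33 0 -0.1" --pt "0 -20 -33 0 -0.1" --force 20

```text
t: 0.52
tool_pos: [0.2299, 0.4886, 0.2196]
orientation: [0.476, -3.102, 0.007]
wrist_force: [1.6, 0.8, -0.2]
grip_width: 0.0642
```

```bash
cat >> h.py <<'E'
TH=0.280
def setbox():
    # tabs and corners fused, first picture
    bx=np.array([[42.5,-98],[.5,-98],[-41.5,-98],[-78,-58.5],[-78,-16.5],[-78,25.5],[-78,67.5]])/1e3
    w=np.array([[.6642,-.0355],[.6234,-.0469],[.5833,-.0581],[.5388,-.0295],[.5271,.0108],[.5155,.0509],[.5038,.0914]])
    return fit(bx,w),bx,w
(M,T,th),_b,_w=setbox()
def go(bx,by,tipz):
    s=monitor.state();Rt=R.from_rotvec(s['orientation']).as_matrix()
    p=M@np.array([bx,by])/1e3+T
    d=Rt.T@(np.array([*p,tipz+manip.tip_reach])-s['tool_pos'])*1e3
    ya=Rt[:2,1];by_=M[:,1]
    a=np.arctan2(ya[0]*by_[1]-ya[1]*by_[0],ya@by_)
    print('t',round(s['t'],2),'tcp',np.round(s['tool_pos'],4),'F',np.round(s['wrist_force'],1),'delta mm',np.round(d,1),'turn',round(-a,3),'q',np.round(s['joints'],2), 'down',np.round(Rt[:,2],3))
    return d
E
python3 -c "
from h import *
print(th,T,np.round(1e3*(_b@M.T+T-_w),1)); go(-78,61,.105)"
```

```text
Traceback (most recent call last):
NameError: name '_b' is not defined
```

```bash
python3 -c "
from h import *
import h
print(th,T,np.round(1e3*(h._b@M.T+T-h._w),1)); go(-78,61,.105)"
```

```text
0.27107913944594936 [0.59733663 0.04745202] [[ 0.3 -0.1]
 [ 0.7  0.1]
 [ 0.3  0. ]
 [-1.  -0.3]
 [-0.5 -0.1]
 [-0.1  0.2]
 [ 0.3  0.2]]
t 0.52 tcp [0.2299 0.4886 0.2196] F [ 1.6  0.8 -0.2] delta mm [-142.7 -467.1   96.8] turn 0.034 q [-1.27  0.21  0.02  1.91 -0.01  1.02  0.63] down [-0.003 -0.005 -1.   ]
```

jog_arm --pt "0 -12 -39 0 0.03" --pt "0 -12 -39 0 0" --pt "0 -12 -39 0 0" --pt "0 -12 -39 0 0" --pt "0 -12 -39 0 0"

```text
t: 0.93
tool_pos: [0.3435, 0.3133, 0.2194]
orientation: [0.443, -3.106, 0.007]
wrist_force: [1.5, 0.6, 0.2]
grip_width: 0.031
```

jog_arm --pt "0 -12 -39 0 0" --pt "0 -12 -39 0 0" --pt "0 -12 -39 5 0" --pt "0 -12 -39 10 0" --pt "0 -12 -39 15 0"

```text
t: 1.35
tool_pos: [0.4548, 0.1409, 0.1934]
orientation: [0.444, -3.11, 0.002]
wrist_force: [1.1, 1.2, 0.4]
grip_width: 0.0007
```

```bash
python3 -c "
from h import *
go(-78,61,.105)"
```

```text
t 1.35 tcp [0.4548 0.1409 0.1934] F [1.1 1.2 0.4] delta mm [-33.5 -67.5  69.5] turn 0.012 q [-0.76  0.13  0.36  2.09 -0.06  0.93  1.48] down [ 0.    -0.001 -1.   ]
```

jog_arm --pt "0 -17 -33 0 0.01" --pt "0 -17 -33 0 0" --pt "0 0 -2 35 0" --pt "0 0 0 33 0" --pt "0 0 0 0 0"

```text
t: 1.77
tool_pos: [0.5116, 0.0716, 0.1226]
orientation: [-0.41, 3.112, -0.007]
wrist_force: [-1.4, -0.3, -0.9]
grip_width: 0.0007
```

```bash
python3 -c "
from h import *
go(-78,61,.090)
for n in ('side','top'):
    cv2.imwrite(f'pics/{n}1.png',cv2.cvtColor(optics.capture(n),cv2.COLOR_RGB2BGR)[150:300,200:400].repeat(4,0).repeat(4,1))"
```

```text
t 1.77 tcp [0.5116 0.0716 0.1226] F [-1.4 -0.3 -0.9] delta mm [ 2.  14.8 13.6] turn -0.009 q [-0.6   0.31  0.4   2.07 -0.16  0.79  1.73] down [ 0.003 -0.004 -1.   ]
```

View pics/side1.png

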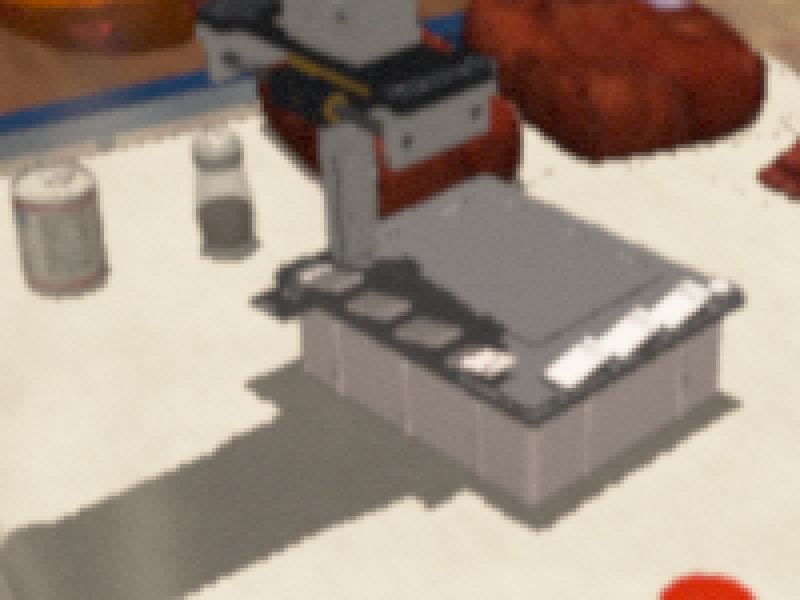

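View pics/top1.png

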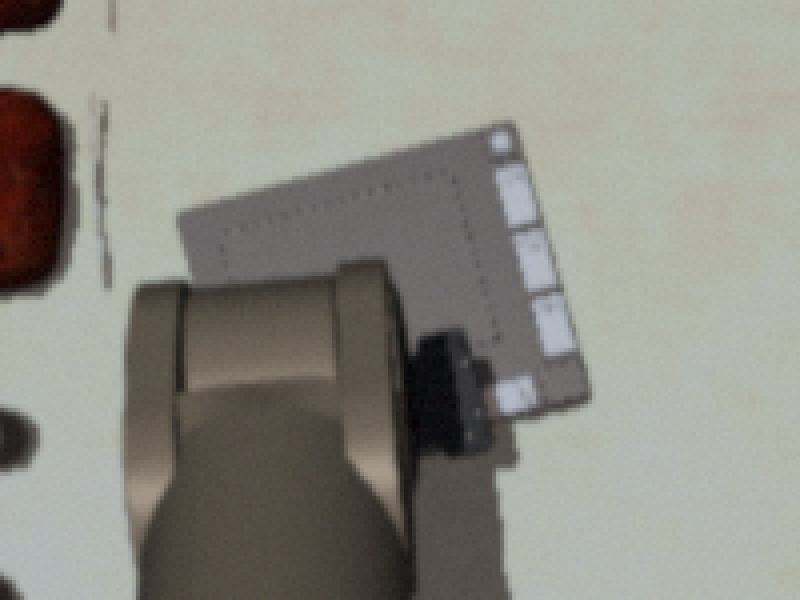

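The fingertip is over tab 2's hinge, 15 mm too far along, and the box hasn't moved. I'll correct that before pressing.

jog_arm --pt "0 2 15 0 0" --pt "0 0 0 8 0" --pt "0 0 0 0 0" --pt "0 0 0 0 0"

```text
t: 2.2
tool_pos: [0.5088, 0.0895, 0.1243]
orientation: [-0.415, 3.103, -0.001]
wrist_force: [-1.3, -0.5, 0.3]
grip_width: 0.0007
```

```bash
python3 -c "
from h import *
go(-78,61,.078)"
```

```text
t 2.2 tcp [0.5088 0.0895 0.1243] F [-1.3 -0.5  0.3] delta mm [ 4.3 -3.2 27.3] turn -0.005 q [-0.63  0.3   0.39  2.08 -0.16  0.78  1.69] down [ 0.011  0.001 -1.   ]
```

jog_arm --pt "0 2 -2 8 0" --pt "0 2 -1 8 0" --pt "0 0 0 6 0" --pt "0 0 0 4 0" --pt "0 0 0 0 0"

```text
t: 2.62
tool_pos: [0.5074, 0.0851, 0.0984]
orientation: [-0.415, 3.098, 0.001]
wrist_force: [0.1, 1.0, 2.0]
grip_width: 0.0007
```

```bash
python3 -c "
from h import *
go(-78,61,.078)"
```

```text
t 2.62 tcp [0.5074 0.0851 0.0984] F [0.1 1.  2. ] delta mm [1.5 0.7 1.4] turn -0.005 q [-0.61  0.34  0.38  2.11 -0.18  0.72  1.72] down [ 0.016  0.002 -1.   ]
```

jog_arm --pt "0 1 0 2 0" --pt "0 0 0 2 0" --pt "0 0 0 1 0"

```text
t: 2.87
tool_pos: [0.5077, 0.0851, 0.0939]
orientation: [-0.414, 3.097, 0.002]
wrist_force: [-6.1, -0.7, 17.7]
grip_width: 0.0004
```

```bash
python3 -c "
from h import *
go(-78,19,.092)"
```

```text
t 2.87 tcp [0.5077 0.0851 0.0939] F [-6.1 -0.7 17.7] delta mm [  1.2 -41.3 -17.1] turn -0.005 q [-0.61  0.34  0.38  2.11 -0.19  0.7   1.73] down [ 0.017  0.003 -1.   ]
```

jog_arm --pt "0 0 0 -10 0" --pt "0 0 0 -10 0" --pt "0 0 -12 -5 0" --pt "0 0 -15 0 0" --pt "0 0 -5 0 0"

```text
t: 3.28
tool_pos: [0.5156, 0.0533, 0.1209]
orientation: [-0.418, 3.097, 0.002]
wrist_force: [-0.1, -0.8, -0.6]
grip_width: 0.0005
```

```bash
python3 -c "
from h import *
go(-78,19,.079)"
```

```text
t 3.28 tcp [0.5156 0.0533 0.1209] F [-0.1 -0.8 -0.6] delta mm [ 1.1 -8.5 22.9] turn -0.003 q [-0.57  0.31  0.4   2.08 -0.17  0.77  1.78] down [ 0.016  0.003 -1.   ]
```

jog_arm --pt "0 1 -7 4 0" --pt "0 0 -3 8 0" --pt "0 0 0 7 0" --pt "0 0 0 5 0" --pt "0 0 0 2 0"

```text
t: 3.7
tool_pos: [0.5189, 0.0407, 0.0934]
orientation: [-0.412, 3.095, 0.002]
wrist_force: [-3.5, -2.4, 28.5]
grip_width: 0.0005
```

```bash
python3 -c "
from h import *
go(-78,19,.077)"
```

```text
t 3.7 tcp [0.5189 0.0407 0.0934] F [-3.5 -2.4 28.5] delta mm [ 0.6  4.5 -2.6] turn -0.006 q [-0.53  0.35  0.39  2.1  -0.2   0.71  1.83] down [ 0.019  0.004 -1.   ]
```

jog_arm --pt "0 0 0 -10 0" --pt "0 0 0 -10 0" --pt "0 0 -10 -4 0" --pt "0 0 -14 0 0" --pt "0 0 -6 0 0"

```text
t: 4.12
tool_pos: [0.5255, 0.0127, 0.116]
orientation: [-0.42, 3.098, 0.002]
wrist_force: [1.1, -0.2, 0.8]
grip_width: 0.0006
```

```bash
python3 -c "
from h import *
go(-78,-23,.079)"
```

```text
t 4.12 tcp [0.5255 0.0127 0.116 ] F [ 1.1 -0.2  0.8] delta mm [-0.2 -8.7 18. ] turn -0.001 q [-0.49  0.33  0.41  2.07 -0.19  0.76  1.88] down [ 0.015  0.003 -1.   ]
```

jog_arm --pt "0 0 -6 2 0" --pt "0 0 0 6 0" --pt "0 0 0 6 0" --pt "0 0 0 2 0" --pt "0 0 0 0 0"

```text
t: 4.53
tool_pos: [0.5279, 0.0047, 0.098]
orientation: [-0.417, 3.098, 0.001]
wrist_force: [1.4, -1.2, 3.4]
grip_width: 0.0004
```

```bash
python3 -c "
from h import *
go(-78,-23,.077)"
```

```text
t 4.53 tcp [0.5279 0.0047 0.098 ] F [ 1.4 -1.2  3.4] delta mm [-0.3 -0.4  2. ] turn -0.004 q [-0.46  0.36  0.4   2.08 -0.21  0.73  1.91] down [ 0.015  0.003 -1.   ]
```

jog_arm --pt "0 0 0 2 0" --pt "0 0 0 1 0"

```text
t: 4.7
tool_pos: [0.5281, 0.0047, 0.0949]
orientation: [-0.417, 3.098, 0.0]
wrist_force: [-2.8, -3.2, 14.0]
grip_width: 0.0006
```

```bash
python3 -c "
from h import *
go(-78,-65,.092)"
```

```text
t 4.7 tcp [0.5281 0.0047 0.0949] F [-2.8 -3.2 14. ] delta mm [ -0.6 -42.4 -16. ] turn -0.003 q [-0.46  0.36  0.4   2.08 -0.21  0.72  1.91] down [ 0.016  0.002 -1.   ]
```

Firm enough. On to tab 4.

jog_arm --pt "0 0 0 -10 0" --pt "0 0 0 -10 0" --pt "0 0 -13 -2 0" --pt "0 0 -16 0 0" --pt "0 0 -6 0 0"

```text
t: 5.12
tool_pos: [0.5364, -0.0264, 0.1192]
orientation: [-0.425, 3.098, 0.002]
wrist_force: [-0.6, -0.6, 0.1]
grip_width: 0.001
```

```bash
python3 -c "
from h import *
go(-78,-65,.079)"
```

```text
t 5.12 tcp [ 0.5364 -0.0264  0.1192] F [-0.6 -0.6  0.1] delta mm [ -0.1 -10.1  21.2] turn 0.002 q [-0.42  0.34  0.42  2.04 -0.2   0.78  1.97] down [ 0.014  0.003 -1.   ]
```

jog_arm --pt "0 0 -7 3 0" --pt "0 0 0 7 0" --pt "0 0 0 7 0" --pt "0 0 0 3 0" --pt "0 0 0 0 0"

```text
t: 5.53
tool_pos: [0.5391, -0.033, 0.0981]
orientation: [-0.424, 3.097, 0.003]
wrist_force: [0.4, -2.5, 3.7]
grip_width: 0.0005
```

```bash
python3 -c "
from h import *
go(-78,-65,.077)"
```

```text
t 5.53 tcp [ 0.5391 -0.033   0.0981] F [ 0.4 -2.5  3.7] delta mm [ 0.4 -3.   2.1] turn 0.001 q [-0.39  0.38  0.41  2.05 -0.22  0.74  2.  ] down [ 0.015  0.004 -1.   ]
```

jog_arm --pt "0 0 0 2 0" --pt "0 0 0 1 0"

```text
t: 5.7
tool_pos: [0.5393, -0.0331, 0.095]
orientation: [-0.425, 3.097, 0.002]
wrist_force: [-3.6, -2.3, 13.9]
grip_width: 0.0006
```

```bash
python3 -c "
from h import *
go(-34,-98,.096)"
```

```text
t 5.7 tcp [ 0.5393 -0.0331  0.095 ] F [-3.6 -2.3 13.9] delta mm [-43.8 -36.1 -19.3] turn 0.001 q [-0.39  0.38  0.4   2.05 -0.23  0.73  2.  ] down [ 0.015  0.003 -1.   ]
```

Tab 4 is pressed. Next I lift a little higher and go round the corner to tab 5.

jog_arm --pt "0 0 0 -12 0" --pt "0 0 -6 -12 0" --pt "0 -12 -12 -2 0" --pt "0 -16 -12 0 0" --pt "0 -10 -3 0 0"

```text
t: 6.12
tool_pos: [0.5828, -0.0526, 0.1239]
orientation: [-0.43, 3.1, 0.005]
wrist_force: [0.2, -0.2, 0.5]
grip_width: 0.0003
```

```bash
python3 -c "
from h import *
go(-34,-98,.079)
cv2.imwrite(f'pics/side5.png',cv2.cvtColor(optics.capture('side'),cv2.COLOR_RGB2BGR)[170:290,240:400].repeat(5,0).repeat(5,1))"
```

```text
t 6.12 tcp [ 0.5828 -0.0526  0.1239] F [ 0.2 -0.2  0.5] delta mm [-6.5 -5.6 25.9] turn 0.004 q [-0.35  0.41  0.42  1.93 -0.23  0.83  2.04] down [ 0.011  0.005 -1.   ]
```

View pics/side5.png

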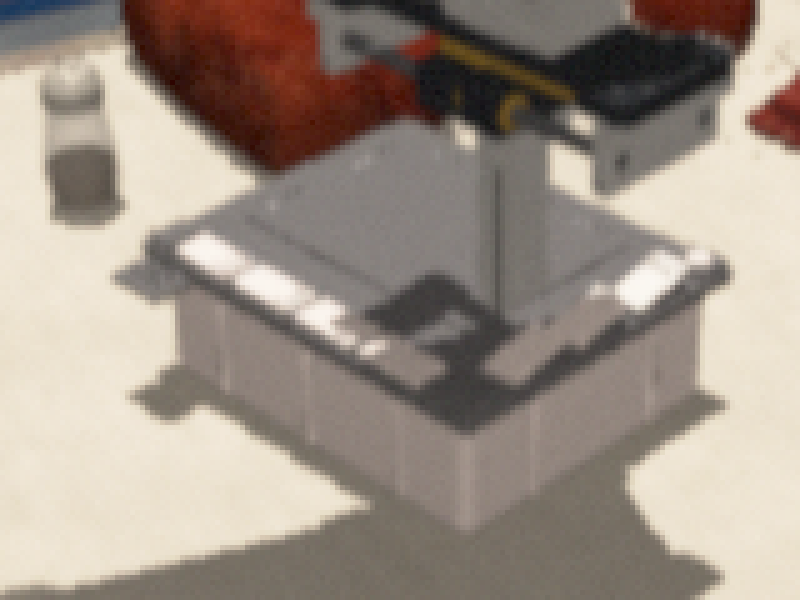

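The front tabs at (210,250), (265,285), (330,315) and (410,360) look flat, and the box is in place. The finger is above tab 5, so I press there next.

jog_arm --pt "0 -6 -4 5 0" --pt "0 0 -2 8 0" --pt "0 0 0 8 0" --pt "0 0 0 4 0" --pt "0 0 0 0 0"

```text
t: 6.58
tool_pos: [0.5924, -0.0541, 0.0963]
orientation: [-0.433, 3.098, 0.005]
wrist_force: [3.3, -1.1, 8.3]
grip_width: 0.0008
```

```bash
python3 -c "
from h import *
go(-34,-98,.077)"
```

```text
t 6.58 tcp [ 0.5924 -0.0541  0.0963] F [ 3.3 -1.1  8.3] delta mm [ 2.1 -1.5  0.3] turn 0.006 q [-0.33  0.46  0.4   1.93 -0.25  0.79  2.06] down [ 0.013  0.005 -1.   ]
```

jog_arm --pt "0 0 0 1 0" --pt "0 0 0 1 0"

```text
t: 6.75
tool_pos: [0.5925, -0.0541, 0.0944]
orientation: [-0.432, 3.097, 0.005]
wrist_force: [-1.9, 1.1, 15.7]
grip_width: 0.0003
```

```bash
python3 -c "
from h import *
go(9,-98,.096)"
```

```text
t 6.75 tcp [ 0.5925 -0.0541  0.0944] F [-1.9  1.1 15.7] delta mm [-41.1  -1.6 -20. ] turn 0.006 q [-0.32  0.46  0.4   1.93 -0.26  0.78  2.06] down [ 0.014  0.005 -1.   ]
```

jog_arm --pt "0 0 0 -10 0" --pt "0 0 0 -10 0" --pt "0 -12 -1 -2 0" --pt "0 -16 0 0 0" --pt "0 -6 0 0 0"

```text
t: 7.17
tool_pos: [0.6221, -0.0457, 0.1181]
orientation: [-0.431, 3.102, 0.007]
wrist_force: [0.9, -0.2, -0.1]
grip_width: 0.0006
```

```bash
python3 -c "
from h import *
go(9,-98,.079)"
```

```text
t 7.17 tcp [ 0.6221 -0.0457  0.1181] F [ 0.9 -0.2 -0.1] delta mm [-9.8 -1.7 20.2] turn 0.005 q [-0.34  0.48  0.41  1.84 -0.25  0.86  2.04] down [ 0.01   0.006 -1.   ]
```

jog_arm --pt "0 -7 -1 3 0" --pt "0 0 0 7 0" --pt "0 0 0 7 0" --pt "0 0 0 2 0" --pt "0 0 0 0 0"

```text
t: 7.58
tool_pos: [0.6297, -0.0442, 0.0975]
orientation: [-0.432, 3.101, 0.007]
wrist_force: [3.8, 1.5, 4.0]
grip_width: 0.0003
```

```bash
python3 -c "
from h import *
go(9,-98,.077)"
```

```text
t 7.58 tcp [ 0.6297 -0.0442  0.0975] F [3.8 1.5 4. ] delta mm [-2.3 -1.1  1.5] turn 0.006 q [-0.32  0.51  0.39  1.84 -0.27  0.83  2.05] down [ 0.01   0.006 -1.   ]
```

jog_arm --pt "0 0 0 2 0" --pt "0 0 0 1 0"

```text
t: 7.75
tool_pos: [0.6299, -0.0442, 0.095]
orientation: [-0.431, 3.1, 0.007]
wrist_force: [-0.9, 1.8, 13.7]
grip_width: 0.0004
```

jog_arm --pt "0 0 0 -10 0" --pt "0 0 0 -10 0" --pt "0 -13 -1 -2 0" --pt "0 -16 -1 0 0" --pt "0 -6 0 0 0"

```text
t: 8.17
tool_pos: [0.6612, -0.0384, 0.1201]
orientation: [-0.427, 3.104, 0.008]
wrist_force: [-0.3, -0.3, -0.7]
grip_width: 0.0004
```

```bash
python3 -c "
from h import *
go(50,-98,.079)"
```

```text
t 8.17 tcp [ 0.6612 -0.0384  0.1201] F [-0.3 -0.3 -0.7] delta mm [-11.3   1.7  22.3] turn 0.002 q [-0.33  0.53  0.4   1.75 -0.26  0.9   2.03] down [ 0.008  0.006 -1.   ]
```

jog_arm --pt "0 -7 1 4 0" --pt "0 -1 0 7 0" --pt "0 0 0 7 0" --pt "0 0 0 3 0" --pt "0 0 0 0 0"

```text
t: 8.58
tool_pos: [0.6691, -0.035, 0.0978]
orientation: [-0.427, 3.103, 0.007]
wrist_force: [2.9, 1.1, 3.8]
grip_width: 0.0007
```

```bash
python3 -c "
from h import *
go(50,-98,.077)"
```

```text
t 8.58 tcp [ 0.6691 -0.035   0.0978] F [2.9 1.1 3.8] delta mm [-2.9  0.7  1.8] turn 0.002 q [-0.32  0.57  0.39  1.74 -0.28  0.87  2.03] down [ 0.009  0.006 -1.   ]
```

jog_arm --pt "0 0 0 2 0" --pt "0 0 0 1 0"

```text
t: 8.75
tool_pos: [0.6693, -0.035, 0.0953]
orientation: [-0.427, 3.102, 0.008]
wrist_force: [-1.7, 1.4, 13.5]
grip_width: 0.0008
```

jog_arm --pt "0 0 0 -15 0" --pt "0 0 0 -35 0" --pt "0 0 0 -40 0" --pt "0 0 0 -40 0" --pt "0 0 0 -35 0"

```text
t: 9.17
tool_pos: [0.6604, -0.0369, 0.256]
orientation: [0.424, -3.104, -0.009]
wrist_force: [-0.3, 0.1, -0.1]
grip_width: 0.0005
```

jog_arm --pt "0 0 36 0 0" --pt "0 0 40 0 0" --pt "0 0 40 0 0" --pt "0 0 40 0 0" --pt "0 0 36 0 0"

```text
t: 9.58
tool_pos: [0.61, 0.1413, 0.2663]
orientation: [-0.397, 3.115, 0.003]
wrist_force: [0.6, -0.7, -1.2]
grip_width: 0.0006
```

jog_arm --pt "0 0 36 0 0" --pt "0 0 40 0 0" --pt "0 0 20 0 0" --pt "0 0 0 0 0" --pt "0 0 0 0 0"

```text
t: 10.0
tool_pos: [0.5775, 0.2459, 0.2647]
orientation: [0.413, -3.11, -0.005]
wrist_force: [0.1, -0.5, -0.3]
grip_width: 0.0003
```

```bash
python3 -c "
from h import *
for n,(r,c) in dict(side=(175,245),top=(165,225)).items():
    im=cv2.cvtColor(optics.capture(n),cv2.COLOR_RGB2BGR); cv2.imwrite(f'pics/{n}9full.png',im)
    cv2.imwrite(f'pics/{n}9.png',cv2.resize(im[r:r+120,c:c+155],None,fx=5,fy=5,interpolation=cv2.INTER_CUBIC))"
```

```text
(no output)
```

View pics/side9.png

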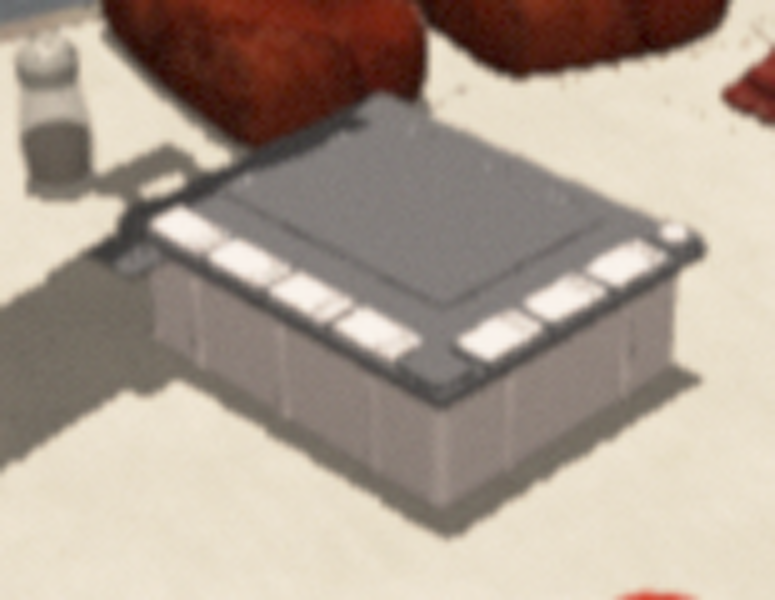

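View pics/top9full.png

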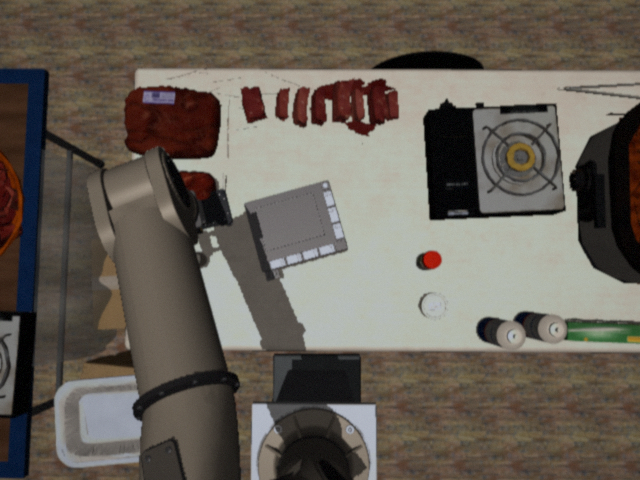

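```bash
python3 - <<'E'
from h import *
F={1:(-78,67.5),2:(-78,25.5),3:(-78,-16.5),4:(-78,-58.5),5:(-41.5,-98),6:(.5,-98),7:(42.5,-98)}
for f in ('side0','side9full'):
    im=cv2.imread(f'pics/{f}.png'); m=(im.min(2)>175).astype(np.uint8)
    n,l,st,c=cv2.connectedComponentsWithStats(m,connectivity=4)
    for k,b in F.items():
        p=proj('side',[*(M@np.array(b)/1e3+T),.079])
        i=1+np.argmin(np.linalg.norm(c[1:]-p,axis=1)); print(f,k,'blob-flat px',np.round(c[i]-p,1),st[i,4])
a,b=cv2.imread('pics/top0.png'),cv2.imread('pics/top9full.png')
for nme,(u,v) in dict(box_right=(335,215),spice=(430,260),cup=(432,305)).items():
    s=np.s_[v-22:v+22,u-16:u+22]; print(nme,np.round(cv2.phaseCorrelate(cv2.cvtColor(a,6)[s].astype(np.float32),cv2.cvtColor(b,6)[s].astype(np.float32)),2))if 0 else print(nme,cv2.absdiff(a[s],b[s]).mean())
a,b=cv2.imread('pics/side0.png'),cv2.imread('pics/side9full.png')
for nme,(u,v) in dict(tin=(215,206),shaker=(256,197)).items():
    s=np.s_[v-18:v+18,u-14:u+14]; print(nme,cv2.absdiff(a[s],b[s]).mean())
E
```

```text
side0 1 blob-flat px [-0.3 -2.2] 46
side0 2 blob-flat px [-0.1 -2.1] 53
side0 3 blob-flat px [-0.2 -2.3] 54
side0 4 blob-flat px [-0.2 -2.6] 61
side0 5 blob-flat px [-24.7  -3.2] 61
side0 6 blob-flat px [-37.7   4.1] 61
side0 7 blob-flat px [-50.2  11.1] 61
side9full 1 blob-flat px [-4.8 -9.8] 9
side9full 2 blob-flat px [ 0.8 -0.2] 241
side9full 3 blob-flat px [-11.5  -7.1] 241
side9full 4 blob-flat px [ 0.6 -0.7] 87
side9full 5 blob-flat px [ 0.4 -1. ] 87
side9full 6 blob-flat px [ 0.2 -1.1] 80
side9full 7 blob-flat px [-0.3 -0.8] 71
box_right 12.830741626794259
spice 12.587121212121213
cup 14.230063795853269
tin 2.7605820105820107
shaker 6.737433862433862
```

```bash
python3 - <<'E'
from h import *
F={1:(-78,67.5),2:(-78,25.5),3:(-78,-16.5),4:(-78,-58.5),5:(-41.5,-98),6:(.5,-98),7:(42.5,-98)}
for f in ('side0','side9full'):
  for th in (190,205,220):
    im=cv2.imread(f'pics/{f}.png'); m=(im.min(2)>th).astype(np.uint8)
    n,l,st,c=cv2.connectedComponentsWithStats(m,connectivity=4); o=[]
    keep=[i for i in range(1,n) if 30<st[i,4]<120]
    for k,b in F.items():
        p=proj('side',[*(M@np.array(b)/1e3+T),.079])
        d=[np.linalg.norm(c[i]-p) for i in keep]
        o.append(tuple(np.round(c[keep[int(np.argmin(d))]]-p,1)) if d and min(d)<6 else None)
    print(f,th,[None if x is None else (float(x[0]),float(x[1])) for x in o])
E
```

```text
side0 190 [None, (-0.8, -2.3), (-0.9, -2.7), (-0.2, -2.6), None, None, None]
side0 205 [None, None, None, None, None, None, None]
side0 220 [None, None, None, None, None, None, (-2.3, -0.9)]
side9full 190 [None, None, (0.1, -0.8), (0.3, -0.9), (0.2, -0.7), (-0.1, -0.7), (-0.6, -0.7)]
side9full 205 [(-0.5, -0.9), (-0.8, -1.0), (-0.1, -1.0), (-0.3, -1.2), (-0.0, -0.7), (-0.7, -0.5), (-0.8, -0.7)]
side9full 220 [(-1.0, -1.1), (-0.9, -1.2), (-1.5, -1.5), (-1.0, -1.6), (-0.9, -0.2), (-0.8, -0.4), (-0.9, -0.6)]
```

```bash
python3 -c "
from station import monitor,workorder
s=monitor.state();print(s['t'],abs(s['qd']).max(),s['wrist_force'])
print(workorder.job_done())"
```

```text
10.1 0.021052257987588283 [-0.69039679 -0.56140172  0.39036728]
the job is handed in; nothing more can be done
None
```

I pressed all seven snap tabs down in order, 1 to 7, with the closed fingertips near each free end, then lifted the arm clear and handed the job in at about 10 s. I lifted between tabs and did not slide along the rim, so as not to shove the box.

**Force:** presses ended at about 14 to 18 N on the wrist sensor. The exception was tab 2, which reached 28.5 N; that is harder than the gentle press asked for but under the 40 N limit. The sensor was read only at the end of each call, so short peaks in between were not seen.

**Tabs:** in the final side picture all seven look flat. Their blob positions sit at the same small offset from the predicted flat position, about 0.5 to 1.2 px, which fits calibration error. The first, looser colour threshold merged some of the tab blobs and was discarded.

**Box and things beside it:** in the pictures the box has not visibly moved.
- **Spice jar and cup:** they appear in the same place in the top view. My pixel-difference check on them gave 13 to 14 grey levels with no noise baseline to compare against, so it settled nothing.
- **Tin and shaker:** the arm hid them in the last top view. The side view showed only small differences, about 3 and 7 grey levels.

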